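Test the battery-cover catches and set the stiff one aside

TASK

The two handhelds in the cradle are in for new batteries: slide the battery-cover catch on each towards the lens end until it clicks open. If a catch has still not clicked at about 12 newtons it is out of limits: do not force it (15 newtons damages it) but let it spring shut, then lift that handheld out and set it down gently, flat and back up, in the empty steel rework tray. Leave the handheld whose catch clicked in its bay with the catch open, and do not shift anything else on the bench.

Things in the scene. Friction and masses are not known exactly. Their poses are not given: they have to be found in the camera images.
- cradle: aluminium cradle fixed to the bench, 184 (x) x 196 mm (y); origin at its underside's centre. Two bays at y = +56 and -56 mm, lens ends to +x; each has a seat 14 mm above the bench, end stops 17 mm above the seat (1.5 mm play; they take the catch's push) and 7 mm guides at the corners. The middle 100 mm of a phone's long sides is free to grasp, 52 mm between the phones
- phone_a_mid (a point): centre (half-way up) of a rugged black handheld, about 0.4 kg, loose in a cradle bay (which bay varies; both look alike), screen down: 146 mm long (x, towards the lens end), 60 wide (y), 22 thick (z up). Its back is 11 mm above this point; the battery cover (x from -68 to +8 mm, 50 wide) stands 1 mm prouder
- phone_b_mid (a point): centre (half-way up) of a rugged black handheld, about 0.4 kg, loose in a cradle bay (which bay varies; both look alike), screen down: 146 mm long (x, towards the lens end), 60 wide (y), 22 thick (z up). Its back is 11 mm above this point; the battery cover (x from -68 to +8 mm, 50 wide) stands 1 mm prouder
- catch_a: grey sliding catch on the back of handheld a: upright ridge 22 mm wide (y), 10 long (x), 12 tall, with a 3 mm high foot reaching 10 mm further ahead. Origin: foot of the face to push (it looks to -x), mid-width, level with the back; when shut, 12 mm from the phone's centre towards the lens end. Axes as the phone's; slides along +x
- catch_b: grey sliding catch on the back of handheld b: upright ridge 22 mm wide (y), 10 long (x), 12 tall, with a 3 mm high foot reaching 10 mm further ahead. Origin: foot of the face to push (it looks to -x), mid-width, level with the back; when shut, 12 mm from the phone's centre towards the lens end. Axes as the phone's; slides along +x
- slide_a (a joint): travel of catch a in m: 0 shut (as at the start), 0.016 open at a hard stop. Its click spring resists more and more over the first 4 to 5 mm, then gives; from about 8 mm on the catch snaps by itself to the open stop and stays. Let go before that, it springs shut. A sound catch gives at about 6 N, a faulty one would need some 20 N
- slide_b (a joint): travel of catch b in m: 0 shut (as at the start), 0.016 open at a hard stop. Its click spring resists more and more over the first 4 to 5 mm, then gives; from about 8 mm on the catch snaps by itself to the open stop and stays. Let go before that, it springs shut. A sound catch gives at about 6 N, a faulty one would need some 20 N
- tray_in (a point): the rework tray: an open, empty, shallow steel tray fixed to the bench, left or right of the cradle, 210 mm (x) by 145 mm (y) outside, 22 mm high, walls and floor 3 mm. This point is the centre of its inner floor, x along its long side, z up
- tray: the same tray, origin at the centre of its underside
- organiser: bystander: clear plastic organiser box with twelve compartments of small parts, 200 x 140 x 35 mm, fixed, on the other side of the cradle from the tray; origin at the centre of its underside
- driver: bystander: screwdriver 150 mm long lying beyond the cradle; origin half-way along it, underside
- fluxpot: bystander: white round flux pot, 42 mm across, 28 mm high, in front of the cradle; origin at its underside
- spool: bystander: solder wire spool standing flat, 52 mm across, 28 mm high, in front of the cradle; origin at its underside
- magnifier: bystander: hand magnifier lying flat, lens 68 mm across, handle 90 mm; origin under the lens centre
- alcohol: bystander: clear bottle, 54 mm across, 130 mm high; origin at its underside
- driverjar: bystander: clear jar of small screwdrivers, 84 mm across, 145 mm high with the tools; origin at its underside
- tweezers: bystander: steel tweezers lying flat, 115 mm long; origin at mid-length, underside

How it is judged:
By the outcome, as a careful person would: the job done as asked, in the order asked, and still so for the second after the job is handed in, with the robot touching nothing.
It also fails if it takes over 54 s, if anything falls off the work surface, if the arm or the gripper's body presses on something with over 40 N, if the wrist force passes 120 N, or if a joint passes its speed limit or range.

ROBOT

A 6-joint arm with a two-finger parallel gripper is mounted at the origin on the work surface. World frame = base frame: x ahead of the robot, y to its left, z up, the work surface at z = 0. Lengths are in mm, angles in rad, forces in N, time in s.
With the tool pointing down it reaches from about 350 to 975 mm from the base axis. Payload 7.1 kg.
Tool frame: the origin (TCP) lies at the very end of the fingers, on their centre line; the grasp point (between the pads) lies 19 mm behind it (ctrl.pinch_z is the z of the grasp point in the tool frame, in mm); z points along the fingers, y is the direction in which the jaws open and shut (so a half turn about z gives the same grasp; the last joint's range is limited). The gripper opens to 88 mm and grips with 3 to 60 N. Pads are 20 mm wide; open, the fingers measure 115 mm over their backs; the gripper's body (75 mm by 178 mm) begins 61 mm behind the grasp point.
Start: joints at [-1.281, 0.423, 1.63, -0, 1.089, -0.019], TCP at [189.965, -595.414, 222.675] pointing down, gripper open.
Joint ranges: [-3, 3], [-0.9, 2.11], [0.09, 2.58], [-1.31, 4.45], [0.11, 2.69], [-2.54, 2.54]. Speed limits (rad/s): [2.39, 2.39, 3.01, 3.14, 3.14, 3.14].

INTERFACE

Orientations are given as a rotation vector (axis times angle).
In Python, from workcell import get_obs, optics, ctrl gives the robot as it stands.
- The arm moves only by the shell command python3 -m jog 'ROWS'. ROWS is a JSON object of lists of equal length, an entry for each row: "delta_rot": the turn, a rotation vector about the tool's x, y, z in rad, a list of three; "translation": the shift along the tool's x, y, z in mm, a list of three; "hand": the opening, from -1 (shut) to 1 (fully open). In form: {"delta_rot": [[rx, ry, rz], ...], "translation": [[x, y, z], ...], "hand": [hand, ...]}. A call has 1 to 5 rows; each row is the pose to reach, as a shift and turn from the pose commanded when the call began, along the tool's axes at that moment; what a row does not reach only later rows make up. A row lasts 1/10 s, in which the tool goes at most 50 mm and 8.59 degrees, less where a joint would pass 70% of its speed; a pose out of reach is approached as far as the arm can. A call with a gripper value outside its range is refused whole. The fingers move at their own pace and stop on an object; the grip force is fixed at half the most. Time passes only in rows, so rows that repeat a pose let the fingers close. It gives the time, the measured TCP pose, the force and the opening at its end, in the units of the state.
- get_obs(): the state, without advancing time (a new reading comes with each control period).
- optics.get_image(name): name is "scene" or "top"; returns the picture (384x512x3 uint8, red, green, blue); there is no depth.
- optics.calibration(name): a dict with "intrinsics" (3x3 intrinsics, pixels), "cam_to_world" (4x4, takes a point from camera to world coordinates). Camera axes: x right, y up, looking along -z (the intrinsics and any distortion apply to the point x, -y, -z); pixel columns grow to the right and rows downward; lengths in mm; the calibration is good to about 2 mm. A picture is of the moment at which its call begins. calibration takes no time and is no camera call.
- ctrl.close_job(): hands the job in, once; it reports no verdict.
The state is a dict: "t": time; "qpos": joint angles; "qvel": joint speeds; "joint_torque": joint torques, N m; "ee_pos": TCP position; "orientation": TCP orientation; "ft_force": force on the tool from outside, world axes, zero at the start; "moment": the same for the moment, N m; "width": finger opening in mm.
Only numpy, scipy, OpenCV 4.12 (cv2) and the standard library are available. Lean on these libraries where they do the work, as an engineer would, in place of code of your own. Each camera call takes 0.05 s, during which the arm holds its last target. There are 200 camera calls.

## Working session

There is one attempt and no reset: what is moved stays moved. The work goes in short steps, Python scripts to look and compute and a shell command to move; the robot and the scene stay as the last step left them, time stands still between calls to the robot, and variables do not carry over. Pictures are saved under pics/ and viewed, about 8 in all and at most 12, crops included, and the job is handed in when it is done.

```bash
mkdir -p pics; python3 - <<'E'
from workcell import get_obs, optics, ctrl
import cv2
o=get_obs();print({k:o[k] for k in('t','ee_pos','orientation','ft_force','width')},ctrl.pinch_z)
for n in("top","scene"):
    cv2.imwrite(f"pics/{n}0.png",cv2.resize(optics.get_image(n)[:,:,::-1],None,fx=1.5,fy=1.5,interpolation=cv2.INTER_CUBIC))
    c=optics.calibration(n);print(n,c["intrinsics"],c["cam_to_world"],[k for k in c])
E
```

```text
{'t': 0.0, 'ee_pos': array([ 189.79472109, -594.91938655,  221.93591261]), 'orientation': array([-3.10278947e+00, -4.82732750e-01,  2.87243079e-04]), 'ft_force': array([-0.12355892,  0.59223684,  0.15700844]), 'width': 87.94184340817048} -18.700000000000003
top [[383.48192647   0.         263.23473649]
 [  0.         383.48192647 195.89356405]
 [  0.           0.           1.        ]] [[ 3.27006956e-03  9.92059615e-01 -1.25725999e-01  4.47034716e+02]
 [-9.99994074e-01  3.37949526e-03  6.57068459e-04 -1.55208205e+01]
 [ 1.07674150e-03  1.25723105e-01  9.92064787e-01  9.19238458e+02]
 [ 0.00000000e+00  0.00000000e+00  0.00000000e+00  1.00000000e+00]] ['intrinsics', 'cam_to_world']
scene [[387.5094098    0.         256.75886576]
 [  0.         387.5094098  191.34167444]
 [  0.           0.           1.        ]] [[ 5.36419509e-01 -6.87880991e-01  4.88951790e-01  1.10366640e+03]
 [ 8.43851183e-01  4.46100433e-01 -2.98177105e-01 -3.15479329e+02]
 [-1.30112429e-02  5.72550562e-01  8.19766163e-01  9.55125909e+02]
 [ 0.00000000e+00  0.00000000e+00  0.00000000e+00  1.00000000e+00]] ['intrinsics', 'cam_to_world']
```

View pics/top0.png

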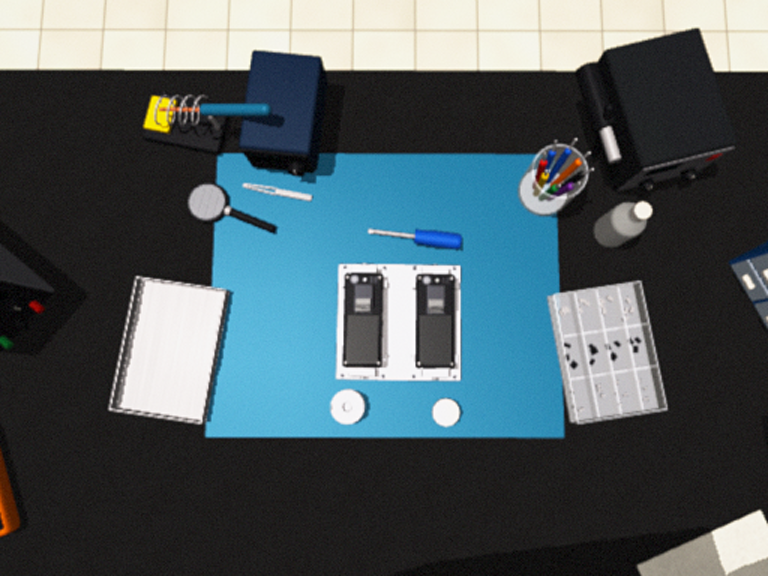

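View pics/scene0.png

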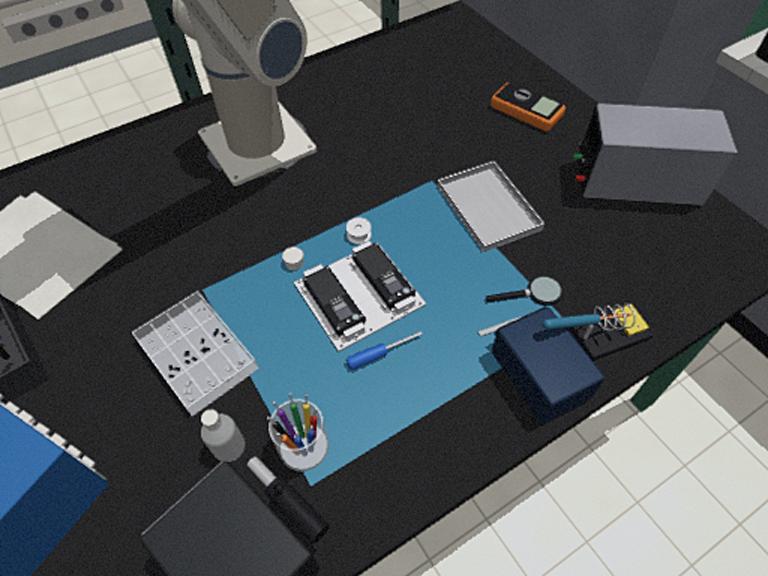

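The top view shows the cradle at about (338–460, 264–380), the tray on the left at (110–228, 278–422), the organiser on the right, and the catches at about (364, 297) and (437, 298). I'll enlarge the cradle and the tray.

```bash
python3 - <<'E'
from workcell import optics
import cv2
im=optics.get_image("top")[:,:,::-1]
cv2.imwrite("pics/crad.png",cv2.resize(im[170:260,218:314],None,fx=6.5,fy=6.5,interpolation=cv2.INTER_CUBIC))
cv2.imwrite("pics/tray.png",cv2.resize(im[178:290,66:160],None,fx=5,fy=5,interpolation=cv2.INTER_CUBIC))
E
```

```text
(no output)
```

View pics/crad.png

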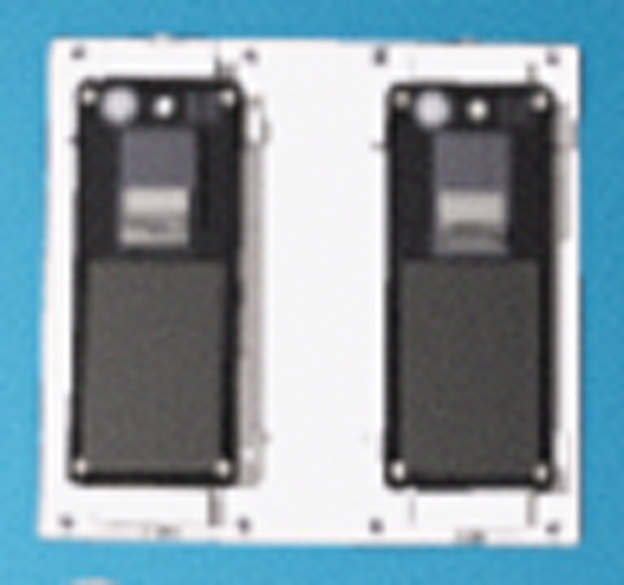

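View pics/tray.png

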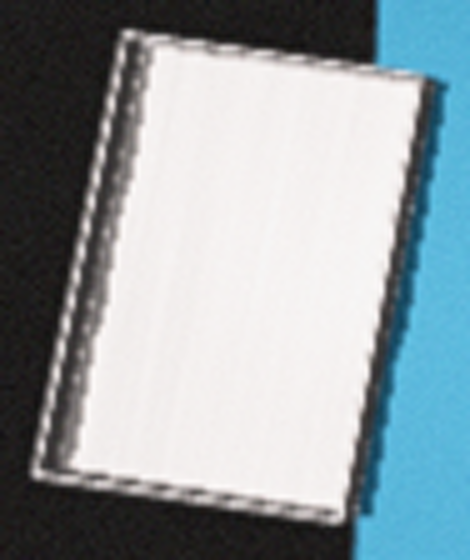

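```bash
cat >h.py <<'E'
from workcell import get_obs, optics
import numpy as np
def back(name,uv,z):
    c=optics.calibration(name);K=c["intrinsics"];T=c["cam_to_world"]
    uv=np.atleast_2d(uv).astype(float);d=np.c_[(uv[:,0]-K[0,2])/K[0,0],-(uv[:,1]-K[1,2])/K[1,1],-np.ones(len(uv))]@T[:3,:3].T
    return T[:3,3]+d*((z-T[2,3])/d[:,2])[:,None]
E
python3 - <<'E'
from h import *
np.set_printoptions(precision=1,suppress=True)
def f(p,z,o,s):
    P=back("top",(np.array(p)+.5)/s-.5+np.array(o),z)[:,:2]
    print(P.tolist() and P.round(1).tolist(),'c',P.mean(0)); return P
def yaw(a): return np.degrees(np.arctan2(a[1],a[0]))
for n,p,z in[("crad",[(52,38),(580,45),(40,537),(580,543)],8),("L screws",[(88,97),(229,97),(80,467),(224,467)],36),("R screws",[(401,100),(540,103),(398,470),(540,472)],36),
 ("L out",[(80,80),(243,80),(70,482),(235,487)],36),("R out",[(390,88),(553,88),(387,487),(552,487)],36)]:
    P=f(p,z,(218,170),6.5);print(n,'yaw',yaw(P[0]-P[2]),yaw(P[1]-P[3]),yaw(P[0]-P[1])-90)
    print('len',np.linalg.norm(P[0]-P[2]),'w',np.linalg.norm(P[0]-P[1]))
f([(120,217),(187,217),(437,221),(507,221)],40,(218,170),6.5)
P=f([(122,30),(440,80),(35,475),(345,522)],22,(66,178),5);print('tray',yaw(P[0]-P[2]),yaw(P[1]-P[3]),yaw(P[0]-P[1])-90,np.linalg.norm(P[0]-P[2]),np.linalg.norm(P[0]-P[1]))
E
```

```text
[[612.0, 74.8], [610.0, -121.0], [428.8, 76.3], [427.3, -119.0]] c [519.5 -22.2]
crad yaw -0.46284172417553715 -0.6311663424075095 -0.5722544777448348
len 183.19659583924377 w 195.87448537532273
[[585.5, 58.8], [585.6, 8.3], [453.8, 59.8], [453.9, 9.2]] c [519.7  34. ]
L screws yaw -0.43359033792668605 -0.38196989664875647 0.19704928805715838
len 131.72844868616315 w 50.5457744997541
[[584.8, -53.4], [583.9, -103.2], [453.1, -52.1], [452.5, -102.0]] c [518.6 -77.7]
R screws yaw -0.5730317797973092 -0.5155654346680477 -1.0539278873273048
len 131.7103761001716 w 49.83312034562725
[[591.6, 61.8], [591.8, 3.3], [448.5, 63.3], [446.9, 5.2]] c [519.7  33.4]
L out yaw -0.5934718734726758 -0.7692176700433835 0.1974804075931189
len 143.142278070919 w 58.483234806711046
[[589.1, -49.4], [589.3, -107.9], [447.1, -48.2], [447.3, -106.2]] c [518.2 -77.9]
R out yaw -0.5076107064959613 -0.6949801948499656 0.19727743458594205
len 141.99699805566615 w 58.47520089991066
[[541.8, 46.5], [541.9, 22.8], [540.8, -65.9], [540.9, -90.7]] c [541.3 -21.8]
[[588.7, 394.0], [565.3, 242.6], [381.5, 421.6], [360.8, 278.1]] c [474.1 334.1]
tray -7.574325164091621 -9.853498034545126 -8.769752515631396 209.00071700876143 153.21358920148626
```

```bash
cat >>h.py <<'E'
from scipy.spatial.transform import Rotation as Ro
def go(target,yaw=None,o=None):
    o=o or get_obs();R=Ro.from_rotvec(o["orientation"])
    print("t",round(o["t"],2),"pos",o["ee_pos"].round(1),"f",o["ft_force"].round(1),"w",round(o["width"],1))
    print("trans",R.inv().apply(np.array(target)-o["ee_pos"]).round(1))
    if yaw is not None:
        D=Ro.from_matrix([[np.cos(yaw),np.sin(yaw),0],[np.sin(yaw),-np.cos(yaw),0],[0,0,-1]])
        print("rot",(R.inv()*D).as_rotvec().round(4))
E
python3 -c "
from h import *
go((508,-78,110),-.009)"
```

```text
t 0.15 pos [ 189.8 -595.   222.1] f [-0.8 -0.5  0.2] w 88.2
trans [ 460.2 -395.7  112.5]
rot [-1.200e-03  2.000e-04  3.178e-01]
```

```bash
python3 -m jog '{"delta_rot":[[0,0,0.15],[0,0,0.3],[0,0,0.318],[0,0,0.318],[0,0,0.318]],"translation":[[37,-32,0],[75,-64,0],[112,-96,0],[150,-129,0],[187,-161,0]],"hand":[-1,-1,-1,-1,-1]}'; python3 -c "
from h import *
go((508,-78,110),-.009)"
```

```text
t: 0.65
ee_pos: [319.7, -383.3, 222.5]
orientation: [-3.141, 0.015, 0.0]
ft_force: [1.2, -0.0, 0.4]
width: 51.1
t 0.65 pos [ 319.7 -383.3  222.5] f [ 1.2 -0.   0.4] w 51.1
trans [ 185.3 -307.1  112.6]
rot [-0.0002  0.0001 -0.0007]
```

```bash
python3 -m jog '{"delta_rot":[[0,0,0],[0,0,0],[0,0,0],[0,0,0],[0,0,0]],"translation":[[24,-40,0],[48,-80,0],[72,-120,0],[96,-160,20],[120,-200,40]],"hand":[-1,-1,-1,-1,-1]}'; python3 -m jog '{"delta_rot":[[0,0,0],[0,0,0],[0,0,0],[0,0,0],[0,0,0]],"translation":[[22,-36,20],[44,-72,40],[65,-107,60],[65,-107,85],[65,-107,112]],"hand":[-1,-1,-1,-1,-1]}'; python3 -c "
from h import *
import cv2
go((508,-78,41),-.009)
cv2.imwrite('pics/s1.png',cv2.resize(optics.get_image('scene')[140:250,160:330,::-1],None,fx=4.5,fy=4.5,interpolation=cv2.INTER_CUBIC))"
```

```text
t: 1.15
ee_pos: [441.4, -186.0, 183.4]
orientation: [3.141, -0.015, 0.003]
ft_force: [0.3, -1.6, -0.6]
width: 11.2
t: 1.65
ee_pos: [507.2, -79.7, 70.5]
orientation: [3.141, -0.01, 0.001]
ft_force: [0.7, 0.2, 0.2]
width: 0.6
t 1.65 pos [507.2 -79.7  70.5] f [0.7 0.2 0.2] w 0.6
trans [ 0.8 -1.7 29.5]
rot [ 0.0001 -0.0009  0.0026]
```

View pics/s1.png

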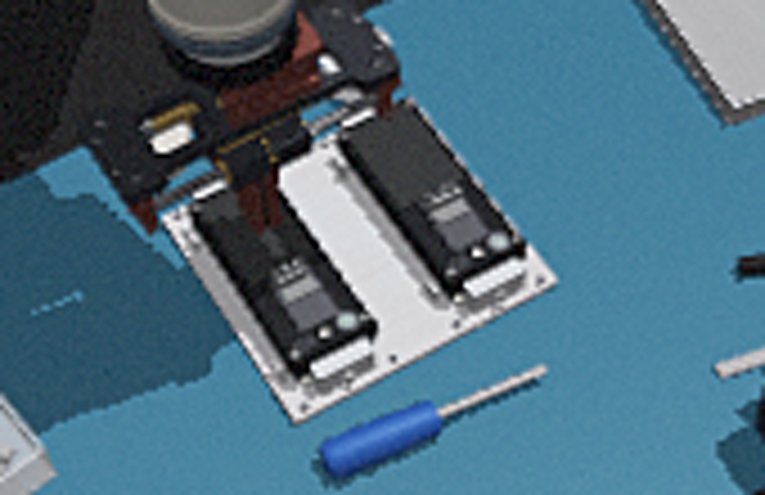

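Fingertips, closed, sit at (262, 225) over the right-hand handheld, behind its catch ridge at (290, 275), well lined up. Lowering and creeping forward.

```bash
Z='[0,0,0]'; python3 -m jog '{"delta_rot":[[0,0,0],[0,0,0],[0,0,0],[0,0,0]],"translation":[[1,-1,15],[1,-1,29],[5,-1,29],[9,-1,29]],"hand":[-1,-1,-1,-1]}'; for i in 1 2 ; do python3 -m jog '{"delta_rot":[[0,0,0],[0,0,0]],"translation":[[1,0,0],[1,0,0]],"hand":[-1,-1]}'; done
```

```text
t: 2.1
ee_pos: [515.6, -80.4, 42.5]
orientation: [-3.142, 0.015, 0.0]
ft_force: [-0.1, -0.0, 0.1]
width: 0.4
t: 2.3
ee_pos: [517.2, -80.4, 43.1]
orientation: [3.141, -0.015, 0.003]
ft_force: [-0.4, 0.3, 0.1]
width: 0.5
t: 2.5
ee_pos: [517.5, -80.2, 42.7]
orientation: [3.141, -0.015, 0.001]
ft_force: [0.3, -0.1, -0.6]
width: 0.4
```

```bash
python3 -m jog '{"delta_rot":[[0,0,0],[0,0,0]],"translation":[[1,-2,0],[1,-2,0]],"hand":[-1,-1]}'; for i in 1 2 3 4; do python3 -m jog '{"delta_rot":[[0,0,0],[0,0,0]],"translation":[[1,0,0],[1,0,0]],"hand":[-1,-1]}'|grep -E 'pos|force'; done
```

```text
t: 2.7
ee_pos: [518.4, -78.0, 42.4]
orientation: [-3.142, 0.014, -0.0]
ft_force: [0.7, -0.3, -0.0]
width: 0.8
ee_pos: [519.4, -78.2, 42.3]
ft_force: [-0.0, 0.2, -0.1]
ee_pos: [520.4, -78.3, 42.3]
ft_force: [-0.2, -0.2, -0.0]
ee_pos: [520.6, -78.2, 42.1]
ft_force: [-2.8, -0.8, 2.6]
ee_pos: [522.1, -78.2, 42.1]
ft_force: [-3.2, -0.2, 0.1]
```

```bash
for i in 1 2; do python3 -m jog '{"delta_rot":[[0,0,0],[0,0,0]],"translation":[[0.5,0,0],[0.5,0,0]],"hand":[-1,-1]}'|grep -E 'pos|force'; done
```

```text
ee_pos: [522.3, -78.2, 42.1]
ft_force: [-3.6, 0.2, 1.4]
ee_pos: [522.6, -78.2, 42.1]
ft_force: [-5.6, -1.0, 2.3]
```

```bash
for i in 1 2; do python3 -m jog '{"delta_rot":[[0,0,0],[0,0,0]],"translation":[[0.5,0,0],[0.5,0,0]],"hand":[-1,-1]}'|grep -E 'pos|force'; done
```

```text
ee_pos: [522.8, -78.2, 42.1]
ft_force: [-6.1, -0.3, 3.4]
ee_pos: [523.0, -78.2, 42.1]
ft_force: [-7.3, -1.0, 3.6]
```

```bash
for i in 1 2; do python3 -m jog '{"delta_rot":[[0,0,0],[0,0,0]],"translation":[[0.5,0,0],[0.5,0,0]],"hand":[-1,-1]}'|grep -E 'pos|force'; done
```

```text
ee_pos: [523.2, -78.2, 42.1]
ft_force: [-8.2, -1.2, 5.4]
ee_pos: [523.3, -78.2, 42.1]
ft_force: [-9.5, -1.1, 6.2]
```

```bash
for i in 1 2; do python3 -m jog '{"delta_rot":[[0,0,0],[0,0,0]],"translation":[[0.5,0,0],[0.5,0,0]],"hand":[-1,-1]}'|grep -E 'pos|force'; done
```

```text
ee_pos: [523.5, -78.2, 42.1]
ft_force: [-10.1, -1.2, 7.9]
ee_pos: [523.7, -78.1, 42.0]
ft_force: [-10.0, -0.9, 8.7]
```

```bash
python3 -m jog '{"delta_rot":[[0,0,0],[0,0,0]],"translation":[[0.5,0,-0.3],[0.5,0,-0.3]],"hand":[-1,-1]}'|grep -E 'pos|force'
```

```text
ee_pos: [523.8, -78.1, 42.1]
ft_force: [-11.0, -1.3, 5.1]
```

```bash
python3 -m jog '{"delta_rot":[[0,0,0],[0,0,0]],"translation":[[0.4,0,-0.1],[0.4,0,-0.1]],"hand":[-1,-1]}'|grep -E 'pos|force'
```

```text
ee_pos: [523.9, -78.2, 42.1]
ft_force: [-11.7, -2.2, 6.0]
```

It held 11.7 N without clicking, so the right-hand handheld is the faulty one. I'll let it spring shut and go to the left-hand one.

```bash
python3 -m jog '{"delta_rot":[[0,0,0],[0,0,0],[0,0,0],[0,0,0],[0,0,0]],"translation":[[-5,0,0],[-14,0,-2],[-14,0,-32],[-14,-40,-32],[-14,-80,-32]],"hand":[-1,-1,-1,-1,-1]}'; python3 -m jog '{"delta_rot":[[0,0,0],[0,0,0],[0,0,0],[0,0,0],[0,0,0]],"translation":[[0,-32,0],[0,-32,0],[0,-32,16],[3,-32,32],[7,-32,32]],"hand":[-1,-1,-1,-1,-1]}'; python3 -c "
from h import *
go((521,34,42.5),-.009)"
```

```text
t: 6.0
ee_pos: [515.8, 2.0, 76.1]
orientation: [-3.141, 0.019, -0.008]
ft_force: [-0.7, -0.9, -0.4]
width: 0.7
t: 6.5
ee_pos: [520.5, 33.3, 41.5]
orientation: [3.141, -0.015, -0.003]
ft_force: [0.2, 0.7, -0.3]
width: 0.5
t 6.5 pos [520.5  33.3  41.5] f [ 0.2  0.7 -0.3] w 0.5
trans [ 0.5 -0.7 -1. ]
rot [ 0.0001  0.0017 -0.0003]
```

```bash
python3 -m jog '{"delta_rot":[[0,0,0],[0,0,0]],"translation":[[1,-1,-0.5],[1,-1,-0.5]],"hand":[-1,-1]}'|grep -E 'pos|force'; for i in 1 2 3; do python3 -m jog '{"delta_rot":[[0,0,0],[0,0,0]],"translation":[[1,0,0],[1,0,0]],"hand":[-1,-1]}'|grep -E 'pos|force'; done
```

```text
ee_pos: [522.7, 34.5, 43.8]
ft_force: [-0.9, 0.5, -1.1]
ee_pos: [523.3, 34.6, 43.7]
ft_force: [-1.8, -0.9, 1.3]
ee_pos: [524.1, 34.7, 43.4]
ft_force: [-2.2, -0.2, 2.1]
ee_pos: [525.0, 34.8, 43.2]
ft_force: [-3.7, -1.2, 2.4]
```

```bash
for i in 1 2 3; do python3 -m jog '{"delta_rot":[[0,0,0],[0,0,0]],"translation":[[1,0,0],[1,0,0]],"hand":[-1,-1]}'|grep -E 'pos|force'; done
```

```text
ee_pos: [525.9, 34.8, 43.1]
ft_force: [-4.6, 0.5, 4.6]
ee_pos: [526.7, 34.8, 43.1]
ft_force: [-4.1, -0.3, 4.5]
ee_pos: [527.6, 34.8, 43.0]
ft_force: [-6.2, 0.5, 4.3]
```

Softer here: about 6 N at 5 mm or so, as a sound catch should be. Continuing.

```bash
for i in 1 2 3 4 5; do python3 -m jog '{"delta_rot":[[0,0,0],[0,0,0]],"translation":[[1,0,0],[1,0,0]],"hand":[-1,-1]}'|grep -E 'pos|force'; done
```

```text
ee_pos: [528.5, 34.8, 43.0]
ft_force: [-5.6, 1.3, 3.8]
ee_pos: [530.1, 34.8, 43.0]
ft_force: [-2.9, 0.1, 0.6]
ee_pos: [532.8, 34.7, 43.4]
ft_force: [-0.2, 0.0, 0.1]
ee_pos: [533.1, 34.7, 43.3]
ft_force: [0.2, -0.3, 0.3]
ee_pos: [533.6, 34.7, 43.2]
ft_force: [-0.2, 0.0, -0.3]
```

```bash
python3 -m jog '{"delta_rot":[[0,0,0],[0,0,0],[0,0,0],[0,0,0],[0,0,0]],"translation":[[-8,0,-2],[-12,0,-42],[-14,40,-50],[-14,80,-50],[-14,112.5,-50]],"hand":[-1,-1,1,1,1]}'; python3 -m jog '{"delta_rot":[[0,0,0],[0,0,0],[0,0,0]],"translation":[[0,0,0],[0,0,0],[0,0,0]],"hand":[1,1,1]}';python3 -c "
from h import *
import cv2
cv2.imwrite('pics/s2.png',cv2.resize(optics.get_image('scene')[140:250,160:330,::-1],None,fx=4.5,fy=4.5,interpolation=cv2.INTER_CUBIC))
go((519.5,-78,17),-.009)"
```

```text
t: 9.4
ee_pos: [517.8, -79.0, 93.9]
orientation: [3.141, -0.014, 0.002]
ft_force: [-0.3, 0.3, 0.7]
width: 21.0
t: 9.7
ee_pos: [517.8, -76.9, 93.1]
orientation: [-3.141, 0.014, 0.001]
ft_force: [-0.4, 0.7, 0.1]
width: 44.7
t 9.75 pos [517.9 -76.7  93.1] f [ 0.2 -0.1  0.3] w 48.7
trans [ 1.7  1.3 76.1]
rot [-0.0002  0.0005  0.0008]
```

View pics/s2.png

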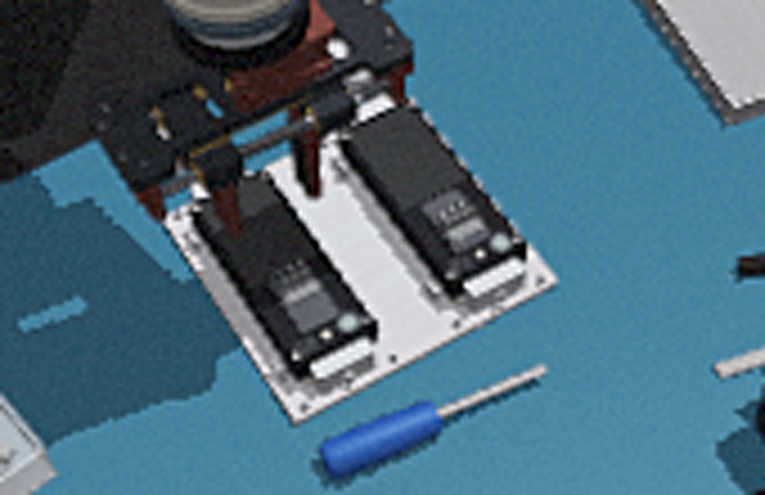

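The picture shows the left catch open (ridge moved to about (465, 232)) and the right one shut at (300, 290). Jaws are still opening. I'll wait for them, lower, and grip.

```bash
python3 -m jog '{"delta_rot":[[0,0,0],[0,0,0],[0,0,0],[0,0,0],[0,0,0]],"translation":[[1.5,1,0],[1.5,1,0],[1.5,1,0],[1.5,1,0],[1.5,1,25]],"hand":[1,1,1,1,1]}'; python3 -m jog '{"delta_rot":[[0,0,0],[0,0,0],[0,0,0]],"translation":[[0,0,20],[0,0,40],[0,0,51]],"hand":[1,1,1]}'; python3 -m jog '{"delta_rot":[[0,0,0]],"translation":[[0,0,0]],"hand":[1]}'
```

```text
t: 10.25
ee_pos: [522.2, -79.0, 70.3]
orientation: [3.141, -0.014, 0.009]
ft_force: [-0.6, -0.2, -0.5]
width: 86.7
t: 10.55
ee_pos: [518.9, -78.5, 15.8]
orientation: [-3.141, 0.014, 0.003]
ft_force: [-0.0, -0.2, 0.1]
width: 88.0
t: 10.65
ee_pos: [518.7, -78.5, 15.9]
orientation: [-3.141, 0.014, 0.004]
ft_force: [0.3, -0.1, -0.4]
width: 87.7
```

```bash
for i in 1 2; do python3 -m jog '{"delta_rot":[[0,0,0],[0,0,0],[0,0,0],[0,0,0]],"translation":[[0,0,0],[0,0,0],[0,0,0],[0,0,0]],"hand":[-1,-1,-1,-1]}'; done; python3 -m jog '{"delta_rot":[[0,0,0],[0,0,0],[0,0,0],[0,0,0],[0,0,0]],"translation":[[0,0,-5],[0,0,-10],[0,0,-20],[0,0,-45],[0,0,-75]],"hand":[-1,-1,-1,-1,-1]}';  python3 -c "
from h import *
go((474.7,336,100),-.14)"
```

```text
t: 11.05
ee_pos: [520.2, -78.7, 17.9]
orientation: [3.142, -0.015, 0.002]
ft_force: [-0.4, -1.4, 4.6]
width: 59.8
t: 11.45
ee_pos: [520.2, -78.7, 17.9]
orientation: [3.142, -0.015, 0.002]
ft_force: [-1.5, 1.1, 7.7]
width: 60.2
t: 11.95
ee_pos: [518.6, -78.6, 92.5]
orientation: [-3.141, 0.015, 0.004]
ft_force: [0.5, 0.5, -3.6]
width: 59.8
t 11.95 pos [518.6 -78.6  92.5] f [ 0.5  0.5 -3.6] w 59.8
trans [ -47.7 -414.2   -7.2]
rot [-0.0002  0.0026  0.1308]
```

```bash
python3 -m jog '{"delta_rot":[[0,0,0],[0,0,0],[0,0,0],[0,0,0],[0,0,0]],"translation":[[-2,-20,-8],[-7,-60,-8],[-12,-100,-8],[-17,-140,-8],[-22,-180,-8]],"hand":[-1,-1,-1,-1,-1]}'; python3 -m jog '{"delta_rot":[[0,0,0.03],[0,0,0.06],[0,0,0.1],[0,0,0.131],[0,0,0.131]],"translation":[[-5,-40,0],[-10,-80,0],[-15,-120,0],[-20,-160,0],[-24,-200,0]],"hand":[-1,-1,-1,-1,-1]}';python3 -m jog '{"delta_rot":[[0,0,0],[0,0,0],[0,0,0]],"translation":[[0,-20,0],[0,-34,0],[0,-34,0]],"hand":[-1,-1,-1]}'; python3 -c "
from h import *
import cv2
im=optics.get_image('top')[:,:,::-1]
cv2.imwrite('pics/t3.png',cv2.resize(im[160:300,50:320],None,fx=2.9,fy=2.9,interpolation=cv2.INTER_CUBIC))
go((474.7,336,20),-.14)"
```

```text
t: 12.45
ee_pos: [498.9, 102.8, 100.8]
orientation: [-3.142, 0.015, -0.001]
ft_force: [0.0, 0.9, -3.3]
width: 60.0
t: 12.95
ee_pos: [476.5, 303.2, 100.7]
orientation: [3.134, -0.221, -0.0]
ft_force: [1.0, 1.0, -4.7]
width: 60.1
t: 13.25
ee_pos: [482.5, 336.3, 100.4]
orientation: [-3.134, 0.218, -0.001]
ft_force: [1.1, -0.0, -4.1]
width: 59.9
t 13.3 pos [482.1 334.9 100.1] f [-0.  -0.8 -4.4] w 59.8
trans [-7.5 -0.1 80.1]
rot [0.0005 0.0001 0.0003]
```

View pics/t3.png

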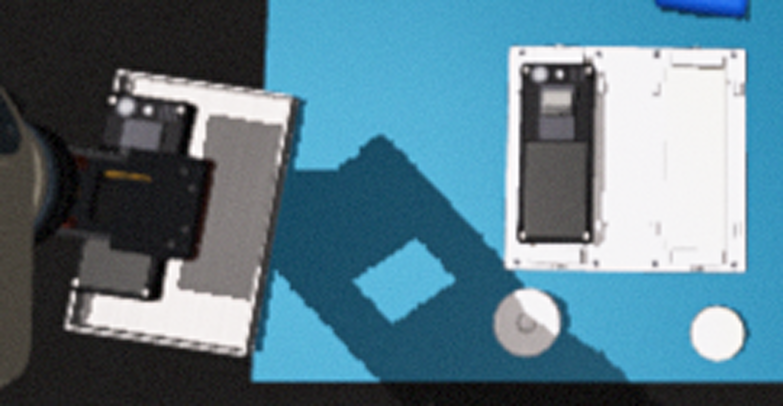

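The handheld hangs aligned over the tray, seen at about (135, 200) and offset left by parallax. The remaining one is in its bay with the catch open, at (557, 100). Lowering.

```bash
python3 -m jog '{"delta_rot":[[0,0,0],[0,0,0],[0,0,0],[0,0,0],[0,0,0]],"translation":[[-3,0,30],[-7,0,60],[-7,0,78],[-7,0,85],[-7,0,87]],"hand":[-1,-1,-1,-1,-1]}'; for i in 1 2 3 4; do python3 -m jog '{"delta_rot":[[0,0,0],[0,0,0]],"translation":[[0,0,1],[0,0,1]],"hand":[-1,-1]}'|grep -E 'pos|force'; done
```

```text
t: 13.8
ee_pos: [474.9, 334.8, 12.6]
orientation: [3.132, -0.222, -0.002]
ft_force: [0.1, 0.6, -3.6]
width: 59.8
ee_pos: [475.8, 336.4, 13.1]
ft_force: [-0.2, 0.7, -3.6]
ee_pos: [475.4, 336.6, 11.8]
ft_force: [0.6, -0.6, -4.2]
ee_pos: [475.0, 336.4, 10.2]
ft_force: [-0.7, -0.2, -4.0]
ee_pos: [474.9, 336.3, 9.0]
ft_force: [-1.1, 0.3, -4.2]
```

```bash
for i in 1 2 3 4; do r=$(python3 -m jog '{"delta_rot":[[0,0,0],[0,0,0]],"translation":[[0,0,0.8],[0,0,0.8]],"hand":[-1,-1]}'|grep -E 'pos|force'); echo $r; done
```

```text
ee_pos: [474.9, 336.3, 8.2] ft_force: [-0.1, 1.1, -4.4]
ee_pos: [474.9, 336.3, 7.4] ft_force: [-0.3, -0.3, -3.7]
ee_pos: [475.1, 336.4, 6.9] ft_force: [-1.3, -0.2, -2.2]
ee_pos: [475.1, 336.4, 6.9] ft_force: [-2.8, -2.0, 7.5]
```

Contact at z 6.9, as expected. Release and rise.

```bash
python3 -m jog '{"delta_rot":[[0,0,0],[0,0,0],[0,0,0],[0,0,0],[0,0,0]],"translation":[[0,0,-0.5],[0,0,-0.5],[0,0,-0.5],[0,0,-0.5],[0,0,-0.5]],"hand":[-1,0.75,0.75,0.75,0.75]}'; python3 -m jog '{"delta_rot":[[0,0,0],[0,0,0],[0,0,0],[0,0,0],[0,0,0]],"translation":[[0,0,0],[0,0,-10],[0,0,-40],[0,0,-80],[0,0,-120]],"hand":[0.75,0.75,0.75,0.75,0.75]}'; python3 -m jog '{"delta_rot":[[0,0,0],[0,0,0],[0,0,0],[0,0,0],[0,0,0]],"translation":[[0,-40,-40],[0,-80,-80],[-20,-120,-100],[-40,-160,-100],[-60,-200,-100]],"hand":[0.75,0.75,0.75,0.75,0.75]}'; python3 -c "
from h import *
import cv2
im=optics.get_image('top')[:,:,::-1]
cv2.imwrite('pics/t4.png',cv2.resize(im[90:300,50:330],None,fx=2.8,fy=2.8,interpolation=cv2.INTER_CUBIC))
cv2.imwrite('pics/s4.png',cv2.resize(optics.get_image('scene')[90:260,150:380,::-1],None,fx=3.4,fy=3.4,interpolation=cv2.INTER_CUBIC))"
```

```text
t: 15.9
ee_pos: [475.1, 336.4, 6.4]
orientation: [-3.134, 0.22, -0.0]
ft_force: [-0.5, 0.1, 0.0]
width: 76.7
t: 16.4
ee_pos: [474.7, 336.1, 128.0]
orientation: [3.133, -0.22, -0.001]
ft_force: [-0.1, -0.0, 0.4]
width: 76.7
t: 16.9
ee_pos: [448.8, 540.2, 229.4]
orientation: [-3.124, 0.191, 0.013]
ft_force: [0.1, -1.2, -0.3]
width: 77.0
```

View pics/t4.png

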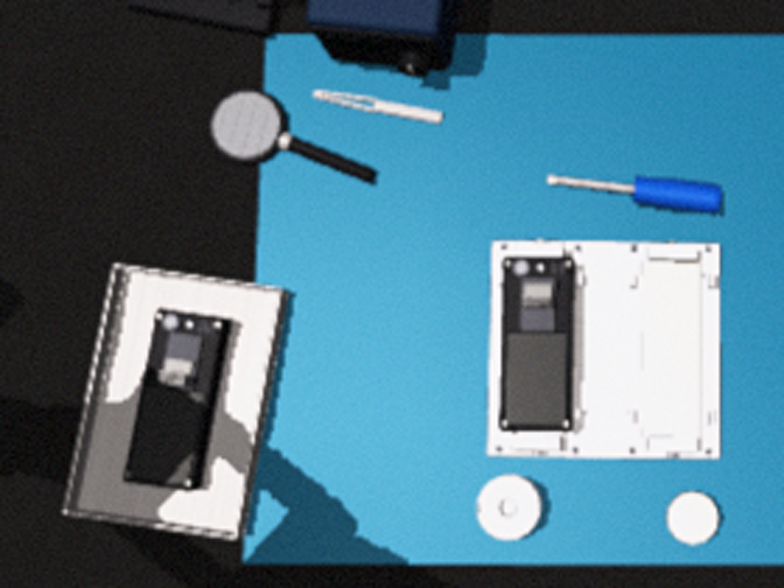

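View pics/s4.png

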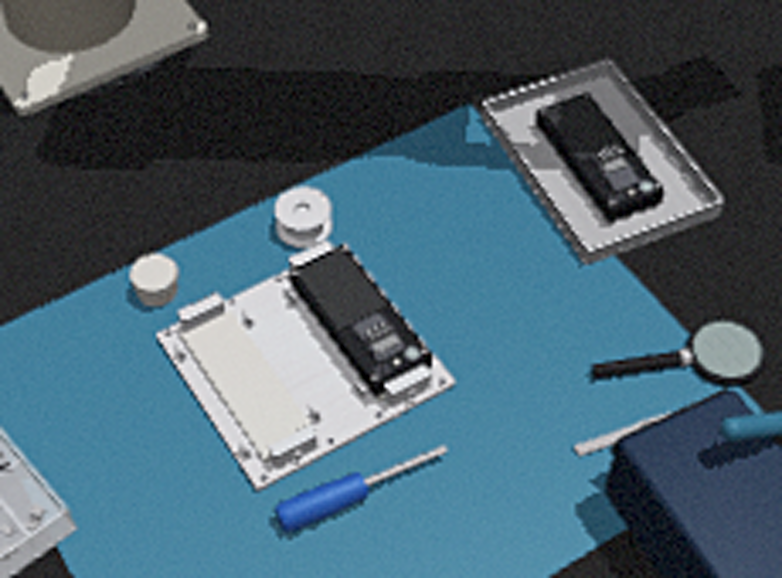

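The faulty handheld lies flat and back up mid-tray (top view 178, 400) with its catch shut. The sound one is in its bay with the catch open (537, 292). The bystanders in view have not moved, and the arm is clear.

```bash
python3 -c "
from workcell import ctrl
print(ctrl.close_job())"
```

```text
the job is handed in; nothing more can be done
None
```

I tested both catches, moved the faulty handheld to the rework tray and handed the job in at about 17 s on the robot's clock.

- **Left bay (+y):** this catch gave way at about 6 N and snapped open. The handheld stays in its bay with the catch open.
- **Right bay (−y):** this catch had not clicked at 11.7 N, the highest force I read, so I let it spring shut. I then lifted the handheld out and set it down in the tray, which it touched at about 10 N or less.

**Last checks:** the final pictures show the faulty handheld flat and back up in the middle of the tray with its catch shut, and the other in its bay with its catch open. The nearby bystanders look unmoved, and the arm is clear. The last crops did not show all of the organiser, nor the bottle and jar, so I did not re-check those.

**One oddity:** while pushing the right-hand catch I also read up to 8.7 N upward on the tool. I took this to be friction on the ridge and relieved it partway through. It caused no visible movement.

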